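Break the lid stay and shut the blue parts chest

ROBOT

A 6-joint arm with a two-finger parallel gripper is mounted at the origin on a cart in front of the work surface, level with it; the furniture and walls round the work are solid. World frame = base frame: x ahead of the robot, y to its left, z up, the work surface at z = 0. Lengths are in m, angles in rad, forces in N, time in s.
With the tool pointing down it reaches from about 0.425 to 0.95 m from the base axis. Payload 3.5 kg.
Tool frame: the origin (TCP) lies at the very end of the fingers, on their centre line; the grasp point (between the pads) lies 19 mm behind it; z points along the fingers, y is the line along which they close (so a half turn about z gives the same grasp; the last joint's range is limited). The gripper opens to 85 mm and grips with 20 to 120 N. Pads are 22 mm wide; open, the fingers measure 114 mm over their backs; the gripper's body (76 mm by 85 mm) begins 54 mm behind the grasp point. The pads swing forward as they close: fully open they stand 13 mm farther back than shut.
Start: joints at [1.077, 0.286, 1.577, -0, 1.279, -0.15], TCP at [0.227, 0.635, 0.231] pointing down, gripper open.
Joint ranges: [-2.77, 2.77], [-0.9, 2.22], [0.21, 2.48], [-1.53, 4.67], [0.24, 2.81], [-2.84, 2.84]. Speed limits (rad/s): [2.79, 2.79, 3.14, 3.14, 3.14, 3.14].

INTERFACE

Orientations are given as a unit quaternion [x, y, z, w].
In Python, from plant import ctrl gives the robot as it stands.
- The arm moves only by the tool carry_out, never from a script. Its argument "deltas" is one flat list of numbers, 6 for each row, row after row: the shift along the tool's x, y, z in m, then the turn, a rotation vector about the tool's x, y, z in rad. A call has 1 to 5 rows; each row is the pose to reach, as a shift and turn from the pose commanded when the call began, along the tool's axes at that moment; what a row does not reach only later rows make up. A row lasts 1/8 s, in which the tool goes at most 62.5 mm and 10.7 degrees, less where a joint would pass 70% of its speed; a pose out of reach is approached as far as the arm can. A call with a gripper value outside its range is refused whole. "grip" is the opening in per cent of the stroke, from 0 (shut) to 100 (fully open), set as the call begins (left out, the last holds). The fingers move at their own pace and stop on an object; "grip_force" is the grip in N (left out, the last holds). Time passes only in rows, so rows that repeat a pose let the fingers close. It gives the time, the measured TCP pose, the force, the opening and the grip force at its end, in the units of the state.
- ctrl.get_state(): the state, without advancing time (a new reading comes with each control period).
- ctrl.read_camera(name): name is "scene" or "top" or "wrist"; returns (picture, depth): 480x640x3 uint8, red, green, blue; 480x640 float32, m along the optical axis (not along the pixel's ray), 0 where there is no reading.
- ctrl.camera_model(name): a dict with "intrinsics" (3x3 intrinsics, pixels), "extrinsics" (4x4, takes a point from world to camera coordinates); the wrist camera has in their place "hand_eye" (4x4, takes a point from camera to tool coordinates, whose origin is the TCP and whose axes are the flange's). Camera axes: x right, y down, z forward; pixel columns grow to the right and rows downward; lengths in m; the calibration is good to about 2 mm. A picture is of the moment at which its call begins: read the wrist's pose just before it. camera_model takes no time and is no camera call.
- ctrl.sign_off(): hands the job in; it is judged then, once.
Trained networks look in the newest picture that a camera, given by its name, has taken for a name from the list of things; names that differ only in an ending like _2 or _b are one class to them, and where a whole thing is asked for, a point or a joint stands for the part that bears it (a point fixed in the world has none). Each returns a list of dicts, best first, with "score" (0 to 1); they miss things now and then, are a little off and sometimes report something else, mostly with a low value. They report only what shows in the picture. A call takes as long as a camera call.
- ctrl.find_in(camera, query): "uv" ([column, row] in pixels, amid what is visible of it).
The state is a dict: "time": time; "qpos": joint angles; "dq": joint speeds; "joint_efforts": joint torques, N m; "eef_pos": TCP position; "tcp_rot": TCP orientation; "contact_force": force on the tool from outside, world axes, zero at the start; "wrist_torque": the same for the moment, N m; "opening": opening from 0.0 (shut) to 1.0 (fully open); "finger_force": force on a finger pad.
Only numpy, scipy, OpenCV 4.12 (cv2) and the standard library are available. Lean on these libraries where they do the work, as an engineer would, in place of code of your own. Each camera call takes 0.05 s, during which the arm holds its last target. There are 200 camera calls.

TASK

Shut the blue parts chest on the bench: its lid is held up by a locked folding stay, so first press the stay's orange thumb pad down at the knee until the stay breaks, then swing the lid all the way down onto the rim. Leave the green chest standing open with its stay locked.

Things in the scene. Friction and masses are not known exactly. Their poses are not given: they have to be found in the camera images.
- blue_chest: Blue parts chest, fixed to the bench: 180 deep (x), 150 wide (y), rim 110 mm high. Origin: centre of its underside; x from its front to its rear, y to its left, z up. Lid: panel 180 long, 150 wide, 12 thick, hinged about y along the rear rim at (90, 0, 110) mm; at first it stands upright there, outer face to the rear, top edge at 290 mm; shut, its top is at 122 mm. Board and coil inside.
- blue_chest_pad (a point): Centre of the top of the orange thumb pad (32 x 28 x 12 mm) at the knee of the blue chest's steel folding stay, outside its right (-y) wall; locked, at (12, -102, 154) mm in the chest's frame, 78 mm ahead of the lid. Pressed, the knee swings down and rearward on an arc of 81 mm radius about the stay's foot at (-55, 102) mm (x, z). Needs under 10 N, about 25 mm; it stays folded.
- blue_chest_lid (a joint): Angle of the blue lid: 0 rad standing upright (start), 1.57 shut on the rim; grows as the lid swings forward and down toward the chest's front. A stiff hinge: the lid stays where it is left, and a push of under 8 N near its free edge moves it, once the stay is broken. With the stay locked it cannot be lowered.
- blue_chest_stay (a joint): Fold of the blue chest's stay at the knee: 0 rad locked (start, knee a little above straight), 0.19 straight, above 0.4 broken, 2.4 to 2.5 when the lid is shut.
- green_chest_stay (a joint): Fold of the stay of the green chest, which is alike but green, also open, and may stand on either side of the blue one (a spool and cutters inside): 0 rad locked; must stay locked.

How it is judged:
On the way:
1. the blue chest's stay is broken: its knee pressed past straight while the lid still stands (value of joint blue_chest_stay above 0.4 rad and value of joint blue_chest_lid below 1.2 rad), for 0.1 s.
At the end, for the whole second after the job is handed in: The blue chest's lid is shut (lid joint above 1.48 rad, within 5 degrees of shut) and at rest, and the green chest's stay is still locked (below 0.15 rad) (value of joint blue_chest_lid above 1.48 rad and value of joint green_chest_stay below 0.15 rad and velocity of joint blue_chest_lid below 0.1 rad/s); the robot touches nothing.
It fails at once if the green chest's stay is broken (value of joint green_chest_stay above 0.2 rad).
It also fails if it takes over 51 s, if anything falls off the work surface, if the arm or the gripper's body presses on something with over 40 N, if the wrist force passes 120 N, or if a joint passes its speed limit or range.

## Working session

There is one attempt and no reset: what is moved stays moved. The work goes in short steps, Python scripts to look and compute and a tool call to move; the robot and the scene stay as the last step left them, time stands still between calls to the robot, and variables do not carry over. Pictures are saved under pics/ and viewed, at most 10 in all, crops included, and the job is handed in when it is done.

Besides the shell and the picture viewer there is one more tool, called after "Call:" as name(argument=value, ...) on one line, values as JSON. carry_out: Moves the arm, as the interface text tells. Its arguments: {"type":"object","properties":{"deltas":{"type":"array"},"grip":{"type":"number"},"grip_force":{"type":"number"}},"required":["deltas"]}

```bash
mkdir -p pics; cat > h.py <<'E'
import numpy as np, cv2
from plant import ctrl
from scipy.spatial.transform import Rotation as R
def cam(name):
    m=ctrl.camera_model(name); K=np.array(m["intrinsics"])
    if name=="wrist":
        s=ctrl.get_state(); T=np.eye(4); T[:3,:3]=R.from_quat(s["tcp_rot"]).as_matrix(); T[:3,3]=s["eef_pos"]
        W=T@np.array(m["hand_eye"])
    else: W=np.linalg.inv(np.array(m["extrinsics"]))
    im,d=ctrl.read_camera(name)
    return im,d,K,W
def cloud(d,K,W):
    v,u=np.mgrid[:480,:640]
    p=np.stack([(u-K[0,2])*d/K[0,0],(v-K[1,2])*d/K[1,1],d],-1)
    return p@W[:3,:3].T+W[:3,3]
def save(n,im): cv2.imwrite(f"pics/{n}.png",im[...,::-1])
E
python3 - <<'E'
from h import *
s=ctrl.get_state(); print({k:np.round(v,3).tolist() for k,v in s.items()})
for n in("scene","top"):
    im,d,K,W=cam(n); save(n,im); P=cloud(d,K,W); np.savez(f"{n}.npz",im=im,P=P)
    print(n,"campos",W[:3,3].round(3))
    for q in("blue_chest","blue_chest_pad","green_chest_stay","blue_chest_lid"):
        for r in ctrl.find_in(n,q)[:3]:
            u,v=np.round(r["uv"]).astype(int); print(q,r["score"],u,v,P[v,u].round(3),im[v,u])
E
```

```text
{'time': 0.0, 'qpos': [1.077, 0.287, 1.578, 0.0, 1.279, -0.15], 'dq': [0.001, 0.001, 0.001, 0.001, 0.004, 0.001], 'joint_efforts': [0.001, -40.6, -29.262, -0.0, 0.006, -0.0], 'eef_pos': [0.227, 0.635, 0.23], 'tcp_rot': [0.171, 0.985, -0.001, -0.0], 'contact_force': [0.425, 0.063, -0.486], 'wrist_torque': [-0.016, 0.036, -0.028], 'finger_force': 0.0, 'opening': 1.001}
scene campos [0.069 0.33  0.94 ]
blue_chest 0.74 188 301 [0.61  0.17  0.043] [32 55 85]
blue_chest_pad 0.94 243 271 [0.534 0.091 0.155] [243 149  61]
green_chest_stay 0.66 377 147 [ 0.601 -0.267  0.163] [111 104  97]
blue_chest_lid 0.59 154 252 [0.614 0.195 0.214] [90 90 88]
top campos [ 0.388 -0.036  1.057]
blue_chest 0.94 187 249 [0.57  0.209 0.009] [27 60 99]
blue_chest_pad 0.74 230 250 [0.544 0.098 0.154] [175  88   0]
green_chest_stay 0.48 433 221 [ 0.6   -0.265  0.171] [103 105  99]
blue_chest_lid 0.66 175 194 [0.616 0.175 0.26 ] [66 64 61]
```

View pics/scene.png

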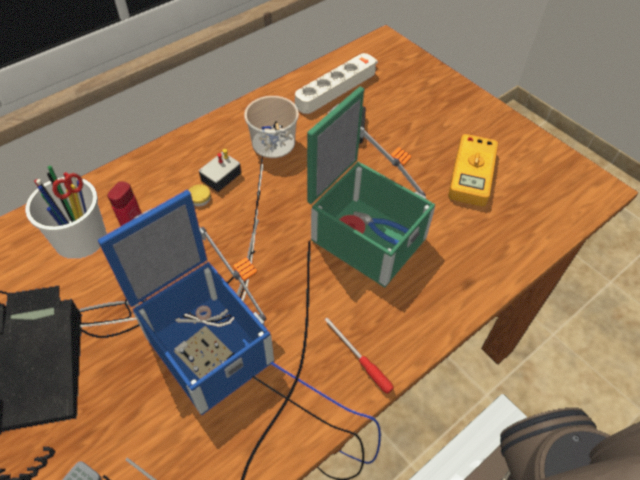

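View pics/top.png

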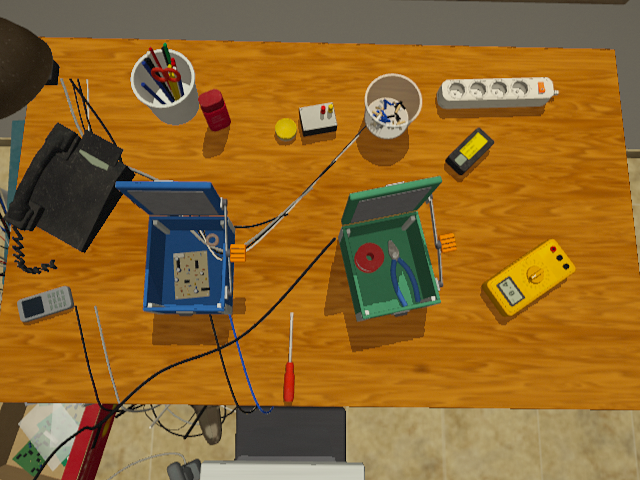

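```bash
python3 - <<'E'
from h import *
for n in("scene","top"):
    z=np.load(f"{n}.npz"); im,P=z["im"],z["P"]
    hsv=cv2.cvtColor(im,cv2.COLOR_RGB2HSV)
    m=(hsv[...,0]>8)&(hsv[...,0]<22)&(hsv[...,1]>150)&(hsv[...,2]>120)&(P[...,2]>.13)&(P[...,2]<.17)
    k,l,st,c=cv2.connectedComponentsWithStats(m.astype(np.uint8))
    for i in range(1,k):
        if st[i,4]>40:
            Q=P[l==i]; print(n,"pad",st[i],Q.mean(0).round(4),np.median(Q[:,2]).round(4),Q.min(0).round(3),Q.max(0).round(3),cv2.minAreaRect((Q[Q[:,2]>.148][:,:2]*1000).astype(np.float32)))
    # lid points: z>0.2
    for s,lo,hi in(("blue",.0,.4),("green",-.5,0)):
        Q=P[(P[...,2]>.18)&(P[...,2]<.285)&(P[...,1]>lo)&(P[...,1]<hi)&(P[...,0]>.45)]
        f=np.polyfit(Q[:,1],Q[:,0],1)
        print(n,s,"lid",len(Q),Q.min(0).round(3),Q.max(0).round(3),cv2.minAreaRect((Q[:,:2]*1000).astype(np.float32)))
        Q=P[(P[...,2]>.105)&(P[...,2]<.115)&(P[...,1]>lo)&(P[...,1]<hi)&(P[...,0]>.3)]
        print("rim",len(Q),Q.min(0).round(3),Q.max(0).round(3),cv2.minAreaRect((Q[:,:2]*1000).astype(np.float32)))
E
```

```text
scene pad [391 147  21  19 197] [ 0.5618 -0.2951  0.1538] 0.1542 [ 0.546 -0.312  0.145] [ 0.579 -0.28   0.16 ] ((563.3436889648438, -295.695068359375), (31.792434692382812, 28.986909866333008), 7.571940898895264)
scene pad [234 257  23  24 312] [0.5366 0.0847 0.1534] 0.1537 [0.522 0.07  0.143] [0.554 0.098 0.16 ] ((538.0934448242188, 84.80245208740234), (32.255592346191406, 28.053449630737305), 4.108158111572266)
scene blue lid 11166 [0.6  0.   0.18] [1.093 0.284 0.285] ((846.5582275390625, 146.57984924316406), (284.1879577636719, 492.03265380859375), 88.72003173828125)
rim 3473 [0.435 0.    0.105] [1.106 0.318 0.115] ((776.695556640625, 184.60202026367188), (292.5403137207031, 694.1423950195312), 83.4525146484375)
scene green lid 8770 [ 0.6   -0.468  0.18 ] [ 1.093 -0.     0.285] ((846.177490234375, -233.97169494628906), (468.37164306640625, 492.88616943359375), 89.9380111694336)
rim 2070 [ 0.426 -0.499  0.105] [ 1.108e+00 -1.000e-03  1.150e-01] ((812.5125732421875, -309.8053894042969), (691.3143920898438, 487.733154296875), 11.772555351257324)
top pad [438 233  19  19 263] [ 0.5655
[... 298 characters left out ...]
5927734), (30.827360153198242, 27.266170501708984), 0.9118552207946777)
top blue lid 1788 [0.598 0.103 0.18 ] [0.885 0.262 0.285] ((741.910888671875, 179.2992706298828), (158.5473175048828, 282.6810607910156), 88.33981323242188)
rim 2220 [0.437 0.099 0.105] [0.964 0.32  0.115] ((699.94287109375, 203.5919189453125), (540.9070434570312, 179.431396484375), 7.457246780395508)
top green lid 1413 [ 0.604 -0.262  0.18 ] [ 0.644 -0.103  0.285] ((623.3822631835938, -181.8954620361328), (26.023542404174805, 159.4940185546875), 5.456832408905029)
rim 1403 [ 0.429 -0.295  0.105] [ 0.637 -0.104  0.115] ((535.8819580078125, -203.36090087890625), (186.00787353515625, 162.9878387451172), 12.752806663513184)
```

The scene view shows the blue chest (pad at 244,269) to the left of the green chest (pad at 400,156). The top view agrees, with the blue pad at 238,253 and the green pad at 447,242. The networks' pad hits match the orange blobs, which puts the blue pad top near (0.539, 0.085, 0.154). Next I fit the chest's yaw and check for obstacles.

```bash
python3 - <<'E'
from h import *
for n in("scene","top"):
    z=np.load(f"{n}.npz"); im,P=z["im"],z["P"]
    a=P.reshape(-1,3)
    Q=a[(a[:,2]>.15)&(a[:,2]<.27)&(a[:,1]>.12)&(a[:,1]<.25)&(a[:,0]>.58)&(a[:,0]<.66)]
    A=np.c_[Q[:,1:],np.ones(len(Q))]
    for _ in range(3):
        c=np.linalg.lstsq(A,Q[:,0],rcond=None)[0]; r=abs(A@c-Q[:,0]); k=r<2.5*r.std(); A,Q=A[k],Q[k]
    print(n,"inner face x=%.4f*y+%.4f*z+%.4f"%tuple(c),len(Q),"x at y.187 z.15:",c@[.187,.15,1])
    Q=a[(a[:,2]>.275)&(a[:,2]<.31)&(a[:,1]>.05)&(a[:,1]<.3)&(a[:,0]>.58)&(a[:,0]<.68)]
    print("topedge",len(Q),np.median(Q[:,2]),Q.min(0).round(3),Q.max(0).round(3),cv2.minAreaRect((Q[:,:2]*1000).astype(np.float32)))
    Q=a[(a[:,2]>.32)&(a[:,0]<1.0)&(a[:,0]>.1)]
    print("high",len(Q),Q.min(0).round(3) if len(Q) else 0,Q.max(0).round(3) if len(Q) else 0)
    Q=a[(a[:,2]>.12)&(a[:,0]>.64)&(a[:,0]<.8)&(a[:,1]>.05)&(a[:,1]<.32)]
    print("behind",len(Q),Q.min(0).round(3) if len(Q) else 0,Q.max(0).round(3) if len(Q) else 0)
s=ctrl.get_state(); print(R.from_quat(s["tcp_rot"]).as_matrix().round(3))
E
```

```text
scene inner face x=-0.0094*y+-0.0009*z+0.6168 2140 x at y.187 z.15: 0.6149363595055867
topedge 1352 0.28784959623907086 [0.612 0.112 0.275] [0.632 0.261 0.293] ((621.7850341796875, 186.80511474609375), (19.704608917236328, 149.0264434814453), 1.7870430946350098)
high 0 0 0
behind 0 0 0
top inner face x=-0.0107*y+-0.0010*z+0.6184 863 x at y.187 z.15: 0.6162913269105591
topedge 1014 0.28987818203695326 [0.615 0.113 0.275] [0.631 0.262 0.295] ((623.1407470703125, 187.34292602539062), (15.501668930053711, 149.27542114257812), 0.7880330085754395)
high 1261 [ 0.388 -0.036  1.057] [ 0.388 -0.036  1.057]
behind 0 0 0
[[-0.941  0.337 -0.   ]
 [ 0.337  0.941 -0.   ]
 [-0.    -0.    -1.   ]]
```

Call:
carry_out(deltas=[-0.04, -0.03, -0.03, 0, 0, -0.07, -0.08, -0.07, -0.06, 0, 0, -0.14, -0.125, -0.11, -0.09, 0, 0, -0.21, -0.17, -0.15, -0.1, 0, 0, -0.28, -0.215, -0.186, -0.1, 0, 0, -0.344], grip=0)

```text
time: 1.12
eef_pos: [0.3682, 0.3866, 0.3335]
tcp_rot: [-0.002, 1.0, 0.001, 0.002]
contact_force: [1.2, -0.5, 0.1]
opening: -0.002
finger_force: 0.0
```

Call:
carry_out(deltas=[-0.03, -0.05, 0, 0, 0, 0, -0.06, -0.105, 0, 0, 0, 0, -0.09, -0.16, 0, 0, 0, 0, -0.12, -0.21, 0, 0, 0, 0, -0.15, -0.262, 0, 0, 0, 0])

```text
time: 1.75
eef_pos: [0.518, 0.1241, 0.3318]
tcp_rot: [-0.0, 1.0, 0.0, 0.001]
contact_force: [0.3, 0.7, -0.1]
opening: -0.001
finger_force: 0.0
```

Call:
carry_out(deltas=[-0.02, -0.04, 0.03, 0, 0, 0, -0.02, -0.042, 0.08, 0, 0, 0, -0.02, -0.042, 0.125, 0, 0, 0, -0.02, -0.042, 0.145, 0, 0, 0, -0.02, -0.042, 0.145, 0, 0, 0])

```text
time: 2.38
eef_pos: [0.5359, 0.0839, 0.1843]
tcp_rot: [-0.0, 1.0, 0.0, -0.002]
contact_force: [0.1, 0.0, 1.6]
opening: 0.0
finger_force: 0.0
```

Call:
carry_out(deltas=[-0.001, 0, 0.025, 0, 0, 0, -0.002, 0, 0.035, 0, 0, 0, -0.005, 0, 0.042, 0, 0, 0, -0.008, 0, 0.049, 0, 0, 0, -0.012, 0, 0.056, 0, 0, 0])

```text
time: 3.0
eef_pos: [0.5507, 0.084, 0.1316]
tcp_rot: [-0.0, 1.0, 0.0, 0.002]
contact_force: [0.4, 0.5, 5.4]
opening: -0.0
finger_force: 2.2
```

Call:
carry_out(deltas=[-0.002, 0, 0.006, 0, 0, 0, -0.003, 0, 0.012, 0, 0, 0, -0.003, 0, 0.016, 0, 0, 0, -0.003, 0, 0.016, 0, 0, 0])

```text
time: 3.5
eef_pos: [0.5551, 0.084, 0.1172]
tcp_rot: [0.0, 1.0, 0.0, 0.003]
contact_force: [0.7, -0.5, 10.1]
opening: 0.003
finger_force: 5.6
```

```bash
python3 - <<'E'
from h import *
im,d,K,W=cam("scene"); save("s2",cv2.resize(im[150:420,80:340],None,fx=2,fy=2))
print(ctrl.get_state()["eef_pos"],ctrl.get_state()["contact_force"])
E
```

```text
[0.55509444 0.08396334 0.11720587] [1.9217599  0.17345945 9.45066535]
```

View pics/s2.png

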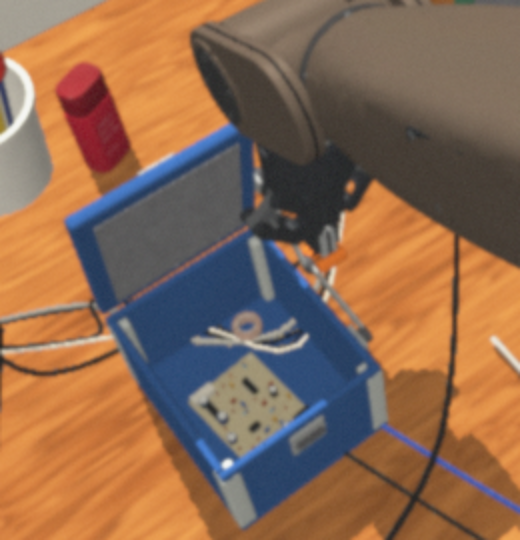

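The gripper is at the knee and the pad has gone down about 37 mm under roughly 10 N. The pad now shows at crop (333,258), next to the chest wall. I'll back off and check.

Call:
carry_out(deltas=[0.003, 0, -0.02, 0, 0, 0, 0.02, -0.02, -0.06, 0, 0, 0, 0.03, -0.03, -0.12, 0, 0, 0, 0.03, -0.03, -0.18, 0, 0, 0, 0.03, -0.03, -0.24, 0, 0, 0])

```text
time: 4.18
eef_pos: [0.5207, 0.0538, 0.3556]
tcp_rot: [0.0, 1.0, -0.0, -0.001]
contact_force: [1.6, -0.6, -0.7]
opening: -0.002
finger_force: 0.0
```

Call:
carry_out(deltas=[0, -0.03, -0.04, 0, 0, 0, 0, -0.09, -0.04, 0, 0, 0, 0, -0.12, -0.04, 0, 0, 0, 0, -0.12, -0.04, 0, 0, 0])

```text
time: 4.68
eef_pos: [0.5213, -0.0675, 0.3934]
tcp_rot: [0.002, 1.0, 0.0, -0.002]
contact_force: [-0.6, 0.5, -0.8]
opening: 0.001
finger_force: 0.0
```

```bash
python3 - <<'E'
from h import *
im,d,K,W=cam("scene"); save("s3",cv2.resize(im[150:420,80:340],None,fx=2,fy=2))
P=cloud(d,K,W); a=P.reshape(-1,3)
Q=a[(a[:,2]>.15)&(a[:,2]<.27)&(a[:,1]>.125)&(a[:,1]<.25)&(a[:,0]>.5)&(a[:,0]<.66)]
A=np.c_[Q[:,1:],np.ones(len(Q))]
for _ in range(3):
    c=np.linalg.lstsq(A,Q[:,0],rcond=None)[0]; r=abs(A@c-Q[:,0]); k=r<2.5*r.std(); A,Q=A[k],Q[k]
print(c,len(Q),"lid angle",np.arctan(-c[1]))
hsv=cv2.cvtColor(im,cv2.COLOR_RGB2HSV)
m=(hsv[...,0]>8)&(hsv[...,0]<22)&(hsv[...,1]>180)&(hsv[...,2]>120)&(P[...,2]>.08)&(P[...,2]<.17)&(P[...,1]>.05)&(P[...,1]<.11)&(P[...,0]>.48)&(P[...,0]<.62)
print(m.sum(),P[m].mean(0),P[m].min(0),P[m].max(0))
print(ctrl.get_state()["eef_pos"],ctrl.get_state()["contact_force"])
E
```

```text
[-0.00777124 -0.23900702  0.6428081 ] 1431 lid angle 0.23460586943521303
223 [0.55012088 0.0846724  0.11577556] [0.5367282  0.06999653 0.10818695] [0.57020699 0.09761764 0.12353847]
[ 0.52147977 -0.06636849  0.39350796] [-0.13545889  0.93204076 -0.25753297]
```

View pics/s3.png

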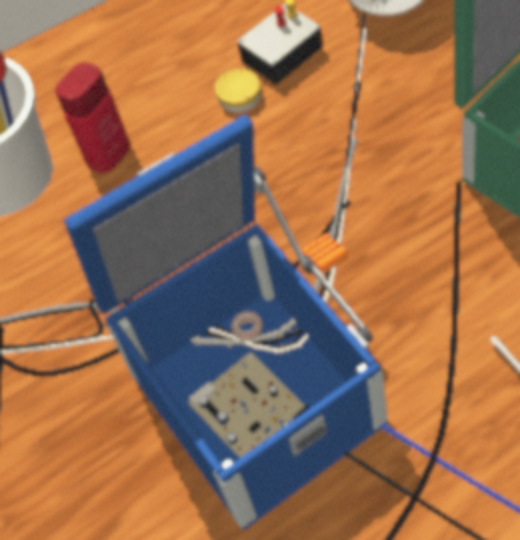

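The stay is broken: the pad is down at z 0.116 and the stay is bent at crop (310,265). The lid has leaned to about 0.23 rad. Next I take the fingers over the lid and down behind it.

Call:
carry_out(deltas=[-0.03, 0.05, 0, 0, 0, 0, -0.06, 0.1, 0, 0, 0, 0, -0.09, 0.15, 0, 0, 0, 0, -0.12, 0.2, 0, 0, 0, 0, -0.14, 0.254, 0, 0, 0, 0])

```text
time: 5.35
eef_pos: [0.6621, 0.1912, 0.3934]
tcp_rot: [-0.001, 1.0, -0.0, -0.001]
contact_force: [0.9, -0.9, 0.1]
opening: -0.001
finger_force: 0.0
```

Call:
carry_out(deltas=[0, 0, 0.04, 0, 0, 0, 0, 0, 0.09, 0, 0, 0, 0, 0, 0.13, 0, 0, 0, 0, 0, 0.139, 0, 0, 0, 0, 0, 0.139, 0, 0, 0])

```text
time: 5.98
eef_pos: [0.6619, 0.1888, 0.2557]
tcp_rot: [-0.001, 1.0, 0.0, -0.0]
contact_force: [1.0, 1.0, 0.7]
opening: 0.003
finger_force: 0.0
```

Call:
carry_out(deltas=[0.05, 0, -0.002, 0, 0, 0, 0.08, 0, 0.002, 0, 0, 0, 0.103, 0, 0.011, 0, 0, 0, 0.122, 0, 0.0225, 0, 0, 0, 0.139, 0, 0.037, 0, 0, 0])

```text
time: 6.6
eef_pos: [0.5251, 0.1884, 0.2232]
tcp_rot: [-0.0, 1.0, 0.001, 0.005]
contact_force: [1.1, -0.1, 1.7]
opening: -0.002
finger_force: 0.9
```

Call:
carry_out(deltas=[0.015, 0, 0.017, 0, 0, 0, 0.0275, 0, 0.036, 0, 0, 0, 0.037, 0, 0.056, 0, 0, 0, 0.043, 0, 0.076, 0, 0, 0, 0.045, 0, 0.088, 0, 0, 0])

```text
time: 7.22
eef_pos: [0.4795, 0.1884, 0.1325]
tcp_rot: [-0.0, 1.0, 0.0, 0.002]
contact_force: [-0.6, -0.2, 1.8]
opening: -0.004
finger_force: 0.5
```

Commanded z is now 0.130. I'll press on gently until the lid sits on the rim.

Call:
carry_out(deltas=[0, 0, 0.005, 0, 0, 0, 0, 0, 0.008, 0, 0, 0, 0, 0, 0.01, 0, 0, 0, 0, 0, 0.01, 0, 0, 0])

```text
time: 7.72
eef_pos: [0.479, 0.1881, 0.122]
tcp_rot: [-0.0, 1.0, 0.0, 0.0]
contact_force: [-2.9, 0.2, 6.4]
opening: 0.002
finger_force: 2.8
```

Call:
carry_out(deltas=[0, 0, 0.002, 0, 0, 0, 0, 0, 0.003, 0, 0, 0, 0, 0, 0.003, 0, 0, 0])

```text
time: 8.1
eef_pos: [0.4791, 0.1881, 0.1218]
tcp_rot: [-0.0, 1.0, -0.0, -0.0]
contact_force: [-10.0, -1.6, 19.4]
opening: 0.001
finger_force: 9.5
```

Call:
carry_out(deltas=[0, 0, -0.03, 0, 0, 0, 0, 0, -0.09, 0, 0, 0, 0, 0, -0.15, 0, 0, 0, 0, 0.05, -0.2, 0, 0, 0, 0, 0.11, -0.2, 0, 0, 0])

```text
time: 8.72
eef_pos: [0.4808, 0.2953, 0.3236]
tcp_rot: [0.002, 1.0, 0.002, 0.006]
contact_force: [1.6, 0.1, -0.2]
opening: -0.001
finger_force: 0.0
```

Call:
carry_out(deltas=[0, 0.06, 0, 0, 0, 0, 0, 0.12, 0, 0, 0, 0, 0, 0.12, 0, 0, 0, 0, 0, 0.12, 0, 0, 0, 0])

```text
time: 9.22
eef_pos: [0.4783, 0.4143, 0.3168]
tcp_rot: [-0.0, 1.0, -0.0, 0.0]
contact_force: [-0.1, -0.6, -0.3]
opening: 0.002
finger_force: 0.0
```

```bash
python3 - <<'E'
from h import *
for n in("scene","top"):
    im,d,K,W=cam(n); save(n+"4",im)
    P=cloud(d,K,W); a=P.reshape(-1,3)
    Q=a[(a[:,2]>.10)&(a[:,2]<.2)&(a[:,1]>.125)&(a[:,1]<.25)&(a[:,0]>.455)&(a[:,0]<.61)]
    c=np.linalg.lstsq(np.c_[Q[:,:2],np.ones(len(Q))],Q[:,2],rcond=None)[0]
    print(n,len(Q),"slope x",c[0],"z front",c@[.45,.187,1],"z rear",c@[.61,.187,1])
    hsv=cv2.cvtColor(im,cv2.COLOR_RGB2HSV)
    m=(hsv[...,0]>8)&(hsv[...,0]<22)&(hsv[...,1]>180)&(hsv[...,2]>120)&(P[...,2]>.1)&(P[...,2]<.17)&(P[...,1]<-.2)&(P[...,1]>-.35)
    print("green pad",m.sum(),P[m].mean(0))
print(ctrl.get_state()["eef_pos"],ctrl.get_state()["contact_force"])
E
```

```text
scene 0 slope x 0.0 z front 0.0 z rear 0.0
green pad 189 [ 0.56191188 -0.29580897  0.15405134]
top 5611 slope x 0.00321189714225699 z front 0.1229533016416148 z rear 0.12346720518437593
green pad 254 [ 0.56564453 -0.29403457  0.15393349]
[0.47857799 0.41339101 0.31729002] [-0.62814617 -0.01825271 -0.65504802]
```

View pics/scene4.png

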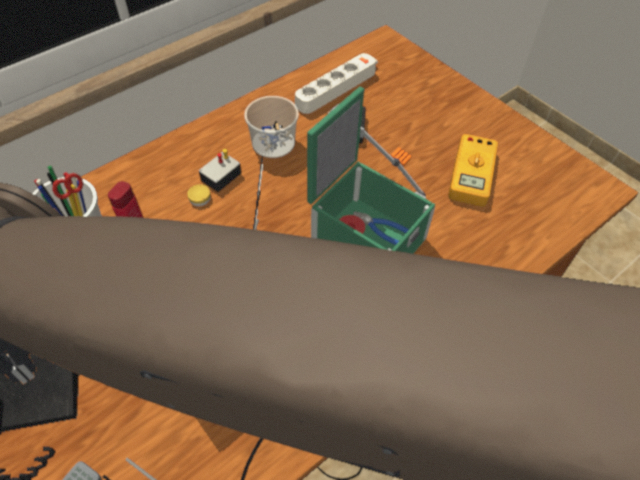

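The arm hides the blue chest in the scene view. The top view's depth shows the lid flat at z 0.123, so it is shut. The green chest is unchanged, with its pad still at (400,156), and the arm is touching nothing.

```bash
python3 -c "
from plant import ctrl
print(ctrl.sign_off())"
```

```text
the job is handed in; nothing more can be done
None
```

I broke the blue chest's stay, shut its lid flat on the rim (top at about 123 mm by the top camera), and handed the job in at about 9 s; the green chest still stands open with its stay locked.

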